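# Stack, do not nest: turn a tote and seat it on a loaded one

## Robot

A 6-joint arm with a two-finger parallel gripper is mounted at the origin on the work surface. World frame = base frame: x ahead of the robot, y to its left, z up, the work surface at z = 0. Lengths are in m, angles in rad, forces in N, time in s.
With the tool pointing down it reaches from about 0.35 to 0.975 m from the base axis. Payload 4.9 kg.
Tool frame: the origin (TCP) lies midway between the tips of the shut fingers; the grasp point (between the pads) lies 19 mm behind it; z points along the fingers, y is the direction in which the jaws open and shut (so a half turn about z gives the same grasp; the last joint's range is limited). The gripper opens to 85 mm and grips with 20 to 120 N. Pads are 22 mm wide; open, the fingers measure 114 mm over their backs; the gripper's body (76 mm by 85 mm) begins 54 mm behind the grasp point. The pads swing forward as they close: fully open they stand 13 mm farther back than shut.
Start: joints at [-1.372, 0.053, 1.613, -0, 1.476, -0.119], TCP at [0.195, -0.594, 0.231] pointing down, gripper open.
Joint ranges: [-3.01, 3.01], [-1.01, 2.22], [0.06, 2.58], [-1.02, 4.17], [0.09, 2.62], [-3.14, 3.14]. Speed limits (rad/s): [2.57, 2.57, 3.14, 3.14, 3.14, 3.14].

## Interface

Orientations are given as a unit quaternion [w, x, y, z].
In Python, from rig import get_obs, cams, order, find_in, trace gives the robot as it stands. The module is installed in compiled form; this text tells all that it offers.
- The arm moves only by the tool move_arm, never from a script. Its argument "series" is a list of rows, each a list of 3 entries, a list of its own where there are three numbers: the shift along the tool's x, y, z in units of 30 mm (1.0 is 30 mm), then the turn, a rotation vector about the tool's x, y, z in units of 5 degrees (1.0 is 5 degrees), then the gripper command: -1 is fully open, 1 is shut, values between are in proportion. In form: [[[tx, ty, tz], [rx, ry, rz], gripper], ...]. A call has 1 to 10 rows; each row shifts and turns the commanded pose from where the row before left it, along the tool's axes as they then stand; what a row does not reach is not made up. A row lasts 1/8 s, in which the tool goes at most 62.5 mm and 10.7 degrees, less where a joint would pass 70% of its speed; a pose out of reach is approached as far as the arm can. A call is refused whole if a number of a shift passes 1 or a number of a turn 1, either way. A call with a gripper value outside its range is refused whole. The fingers move at their own pace and stop on an object; "newtons" is the grip in N (left out, the last holds). Time passes only in rows, so rows that do not move let the fingers close. It gives the time, the measured TCP pose, the force and the opening at its end, in the units of the state.
- get_obs(): the state, without advancing time (a new reading comes with each control period).
- cams.get_image(name): name is "scene" or "top"; returns a dict with "img" (420x560x3 uint8, red, green, blue), "fx", "fy", "cx", "cy" (pixels), "D" ([k1, k2, p1, p2, k3] as OpenCV has them; the pictures are not rectified), "R" (3x3) and "t" (3): a world point X has camera coordinates R X + t. Camera axes: x right, y down, z forward; pixel columns grow to the right and rows downward; lengths in m; the calibration is good to about 2 mm. A picture is of the moment at which its call begins. There is no depth.
- order.finish_job(): hands the job in, once; it reports no verdict.
Trained networks look in a picture, given as the dict that the camera call returned (one of the last four; its "shot" number tells which), for a name from the list of things; names that differ only in an ending like _2 or _b are one class to them, and where a whole thing is asked for, a point or a joint stands for the part that bears it (a point fixed in the world has none). Each returns a list of dicts, best first, with "p" (0 to 1); they miss things now and then, are a little off and sometimes report something else, mostly with a low value. They report only what shows in the picture. A call takes as long as a camera call. They do not tell look-alikes from the thing itself.
- find_in(picture, thing): "point" ([x, y, z] in m, in world coordinates, good to about 4 mm: the middle of the surface that is visible of it).
- trace(picture, thing): "mask" (420x560 bool, what is visible of it).
The state is a dict: "time": time; "q": joint angles; "qvel": joint speeds; "joint_efforts": joint torques, N m; "eef_pos": TCP position; "orientation": TCP orientation; "force": force on the tool from outside, world axes, zero at the start; "wrist_torque": the same for the moment, N m; "gripper_width": opening from 0.0 (shut) to 1.0 (fully open).
Only numpy, scipy, OpenCV 4.12 (cv2) and the standard library are available. Lean on these libraries where they do the work, as an engineer would, in place of code of your own. Each camera call takes 0.05 s, during which the arm holds its last target.

## Task

Stack the empty shallow tote on the deep tote full of steel blanks: lift it by its square centre post, turn it half a turn so that its dipped front is at the opposite end from the deep tote's (the same way round it would nest down onto the blanks), and set it gently on the stacking rails. Its feet will probably not meet the notches at once, so feel it along the rails towards the deep tote's front, without forcing, until all four feet drop fully home and it sits level, then let go. Do not let it come down on the blanks, and leave the other things on the bench where they are.

Things in the scene. Friction and masses are not known exactly. Their poses are not given: they have to be found in the camera images.
- shallow_tote: Empty shallow grey tote, loose, 0.3 to 0.65 kg. Origin: centre of its underside; z up, +x from front to back. Body 190 (x) x 100 (y) x 70 mm high, walls 4 mm, a flange to y = +-63 mm along the top of the long sides. Front end wall (-x) dipped to 35 mm, back end full height. Cross partitions 40 mm high inside.
- post_top (a point): Centre of the top of the shallow tote's square post, the place to grip it: 105 mm above the tote's underside, on its centre. Post 30 x 30 mm, sides along the tote's x and y; either pair of sides can be gripped, clear from 40 mm above the underside to the top.
- feet_mid (a point): Point on the shallow tote's centre line, 14 mm above its underside, level with the flat lower ends of its four foot ribs. The ribs stand 13 mm out from the long sides (y = 50 to 63 mm, both sides), 16 mm wide in x, centred at the tote's x = -30 and x = +72 mm.
- shallow_front (a point): Middle of the top of the shallow tote's dipped front wall: 93 mm from its centre towards -x, 35 mm above its underside.
- deep_tote: Deep grey tote loaded with steel, too heavy to move. Origin: centre of its underside; z up, +x from front to back. Outside 240 (x) x 144 (y) x 100 mm high, walls 4 mm; front end wall (-x) dipped to 55 mm. Same way round, the shallow tote nests: its ribs pass the rail gaps and it lands on the blanks. Turned half a turn, its ribs ride on the rails.
- rails_nominal (a point): Fixed point of the deep tote, centred, 100 mm up: the rail tops. An aluminium rail inside each long side (y = 52.5 to 67.5 mm) has notches 20 mm long, 6 mm deep at rail x = +30 and -72 mm, through gaps 22 mm long at -30 and +72. The rails, clamped in slots, sit as one 4 to 26 mm from this point towards the front (-x); how far is not reported; pushing does not change it.
- seat_nominal (a point): Fixed point of the deep tote, centred, 80 mm above its underside: the height of the turned shallow tote's underside when all four ribs are home in the notches (86 mm while they ride on the rail tops). Home, its centre is off this point towards -x by the unreported rail shift of 4 to 26 mm; crosswise it has about 2 mm of play either way.
- blanks: The ground steel blanks inside the deep tote, fixed; origin on its inner floor at the middle; the tallest reaches 70 mm above the deep tote's underside.
- deep_front (a point): Middle of the top of the deep tote's dipped front wall: 118 mm from its centre towards -x, 55 mm above its underside.
- square_blank: Bystander: loose square steel blank 35 x 35 x 50 mm; origin at its underside centre.
- round_slug: Bystander: loose dark steel slug, diameter 38, height 45 mm; origin at its underside centre.
- flat_bar: Bystander: loose aluminium flat bar 90 x 30 x 12 mm; origin at its underside centre.
- collar: Bystander: loose steel collar, outer diameter 60, height 22 mm; origin at its underside centre.
- spray_can: Bystander: loose spray can, diameter 54, height 150 mm; origin at its underside centre.
- wrench: Bystander: loose wrench lying flat; origin at its underside.
- brass_slug: Bystander: loose brass slug, diameter 32, height 60 mm; origin at its underside centre.
- angle_block: Bystander: loose dark steel block 50 x 40 x 60 mm; origin at its underside centre.
Not all that is in view belongs to the job. What is shaped like the shallow_tote but blue or yellow is not meant.

How it is judged:
On the way, in this order (a step that is already met when the one before it is completed fails the run):
1. the shallow tote is lifted off the bench (height (world z) of shallow_tote above 0.05 m), for 0.1 s.
2. turned so that the fronts are at opposite ends, it is brought over the deep tote and down to its rails (x of shallow_front in the frame of deep_tote above 0.04 m and horizontal distance between shallow_tote and deep_tote below 0.04 m and z of shallow_tote in the frame of deep_tote between 0.076 and 0.1 m), for 0.1 s.
At the end, for the whole second after the job is handed in: The shallow tote sits on the deep one, fronts at opposite ends, all feet in the notches (underside 77 to 82.5 mm above the deep tote's), level within 0.03 rad, in line within 0.09 rad, its centre 0 to 32 mm towards the deep tote's front and within 8 mm crosswise, at rest and released (x of shallow_front in the frame of deep_tote above 0.04 m and z of shallow_tote in the frame of deep_tote between 0.077 and 0.0825 m and angle between shallow_tote's own z axis and vertical below 0.03 rad and angle between the x axis of shallow_tote and the x axis of deep_tote, either way round below 0.09 rad and x of shallow_tote in the frame of deep_tote between -0.032 and 0 m and y of shallow_tote in the frame of deep_tote between -0.008 and 0.008 m and linear speed of shallow_tote below 0.02 m/s and angular speed of shallow_tote below 0.1 rad/s); the robot touches nothing.
It fails at once if the shallow tote is forced against or dropped onto the deep tote (contact force over 45 N) (contact force between shallow_tote and deep_tote above 45 N).
It fails at once if the shallow tote comes down on the blanks (contact force over 2 N) (contact force between shallow_tote and blanks above 2 N).
It fails at once if a bystander is moved by more than 30 mm (distance of any of square_blank, round_slug, flat_bar, collar, spray_can, wrench, brass_slug, angle_block from where it was at the start of the episode above 0.03 m).
It also fails if it takes over 67 s, if anything falls off the work surface, if the arm or the gripper's body presses on something with over 40 N, if the wrist force passes 120 N, or if a joint passes its speed limit or range.

## Working session

There is one attempt and no reset: what is moved stays moved. The work goes in short steps, Python scripts to look and compute and a tool call to move; the robot and the scene stay as the last step left them, time stands still between calls to the robot, and variables do not carry over. Pictures are saved under pics/ and viewed, and the job is handed in when it is done.

Besides the shell and the picture viewer there is one more tool, called after "Request:" by a JSON object that holds its "api" and its "payload", one argument or row to a line. move_arm: Moves the arm, as the interface text tells. Its arguments: {"type":"object","properties":{"series":{"type":"array"},"newtons":{"type":"number"}},"required":["series"]}

```bash
mkdir -p pics
python3 - <<'E'
from rig import get_obs, cams, order, find_in, trace
import cv2
for n in("scene","top"):
    p=cams.get_image(n); cv2.imwrite(f"pics/{n}0.png",p["img"][:,:,::-1])
    print(n,p["fx"],p["cx"],p["cy"],p["D"],p["R"],p["t"])
    for th in("shallow_tote","post_top","shallow_front","deep_tote","deep_front","blanks","spray_can"):
        print(th,[(round(d["p"],2),[round(float(v),3) for v in d["point"]]) for d in find_in(p,th)][:5])
print(get_obs())
E
```

```text
scene 485.5325822661882 278.327648489403 206.46038229932196 [-0.13001909  0.          0.          0.          0.        ] [[ 0.21763046  0.97601477 -0.00566962]
 [ 0.63723167 -0.14648425 -0.75662287]
 [-0.73930561  0.16105132 -0.65382695]] [-0.11651531 -0.28773954  1.71103542]
shallow_tote [(0.93, [0.281, 0.251, 0.043]), (0.85, [0.544, 0.19, 0.041]), (0.58, [0.805, 0.2, 0.044])]
post_top [(0.7, [0.805, 0.198, 0.042]), (0.64, [0.281, 0.247, 0.044]), (0.55, [0.543, 0.189, 0.039])]
shallow_front [(0.97, [0.542, 0.194, 0.04]), (0.93, [0.282, 0.25, 0.045]), (0.88, [0.806, 0.203, 0.042]), (0.3, [0.745, -0.002, 0.017])]
deep_tote [(0.93, [0.571, -0.238, 0.067])]
deep_front [(0.68, [0.571, -0.246, 0.069]), (0.6, [0.542, 0.188, 0.039]), (0.5, [0.652, -0.001, 0.01])]
blanks [(0.83, [0.53, -0.232, 0.064])]
spray_can [(0.62, [0.498, -0.417, 0.096]), (0.29, [0.571, -0.244, 0.065])]
top 396.0625565420598 281.6315516692339 212.85002561215424 [0.00340032 0.         0.         0.         0.        ] [[-0.01628137 -0.99979708  0.01186264]
 [-0.99227403  0.01469718 -0.12319191]
 [ 0.12299256 -0.0137767
[... 578 characters left out ...]
 -0.408, 0.133])]
{'time': 0.8, 'q': array([-1.37199647e+00,  5.26816931e-02,  1.61287178e+00, -2.44533769e-05,
        1.47597211e+00, -1.18991706e-01]), 'qvel': array([ 0.00035809,  0.00055203, -0.00159065,  0.00283312,  0.00075725,
        0.00082655]), 'joint_efforts': array([-5.18352881e-04, -3.93642998e+01, -3.70438528e+01, -9.26225880e-05,
        4.47347193e-04, -2.68328165e-05]), 'eef_pos': array([ 0.19529231, -0.59370565,  0.23133181]), 'orientation': array([ 3.39912716e-05,  9.87402420e-01,  1.58229138e-01, -1.08243860e-05]), 'force': array([ 0.05041837, -0.67797794, -0.27165913]), 'wrist_torque': array([-0.04059353, -0.01632177, -0.02170936]), 'gripper_width': 0.9996600652419982}
```

View pics/scene0.png

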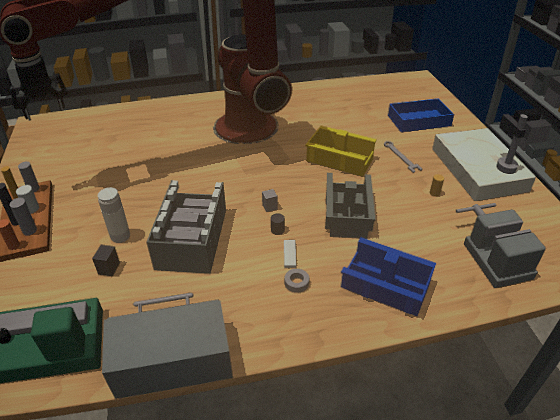

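View pics/top0.png

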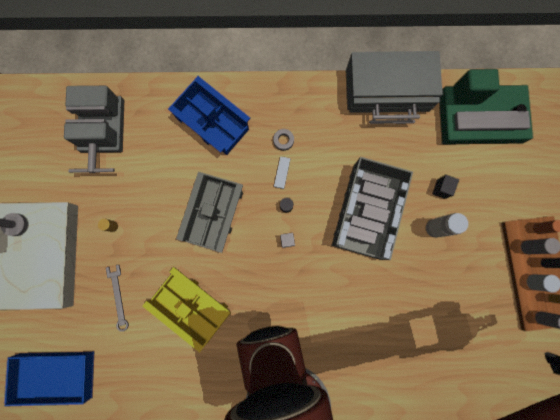

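The grey shallow tote shows in "top" around (210,212) and the deep tote around (372,209). The blue and yellow ones are decoys. I'll enlarge both for corners.

Run:
```python
import cv2
t=cv2.imread("pics/top0.png"); s=cv2.imread("pics/scene0.png")
def crop(im,x0,y0,w,h,f,n):
    c=cv2.resize(im[y0:y0+h,x0:x0+w],None,fx=f,fy=f,interpolation=cv2.INTER_CUBIC)
    c=cv2.convertScaleAbs(c,alpha=1.5,beta=15)
    for i in range(0,w,10):
        cv2.line(c,(i*f,0),(i*f,6 if i%20 else 12),(0,0,255),1)
        if i%20==0: cv2.putText(c,str(x0+i),(i*f,24),0,.4,(0,0,255),1)
    for i in range(0,h,10):
        cv2.line(c,(0,i*f),(6,i*f),(0,0,255),1)
        if i%20==0: cv2.putText(c,str(y0+i),(8,i*f+4),0,.4,(0,0,255),1)
    cv2.imwrite(n,c)
crop(t,165,160,90,100,6,"pics/t_sh.png")
crop(t,325,150,100,115,5,"pics/t_dp.png")
crop(s,305,160,90,90,6,"pics/s_sh.png")
crop(s,135,170,105,110,5,"pics/s_dp.png")
```

```text
(no output)
```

View pics/t_sh.png

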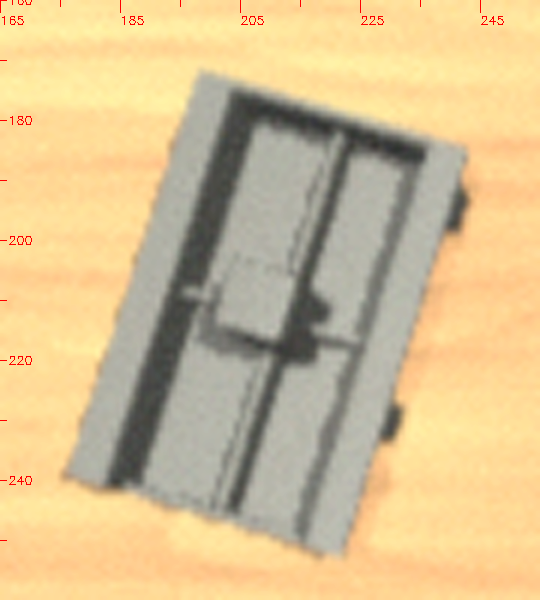

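View pics/t_dp.png

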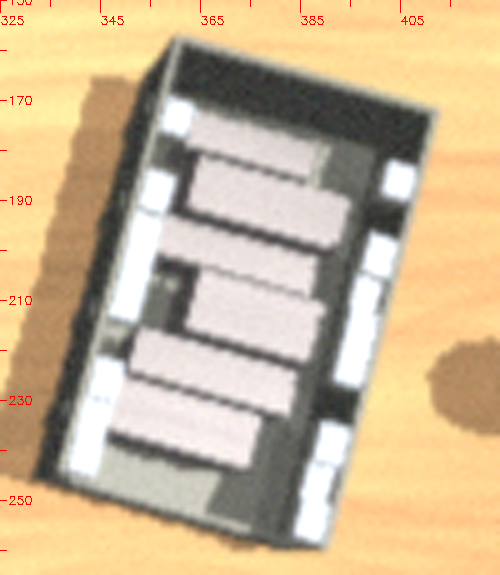

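View pics/s_sh.png

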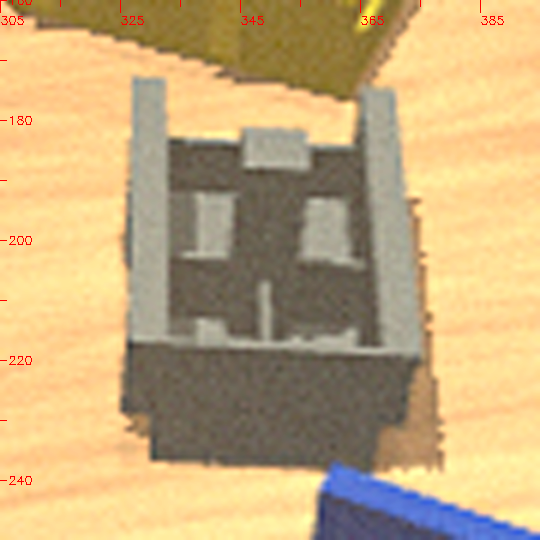

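View pics/s_dp.png

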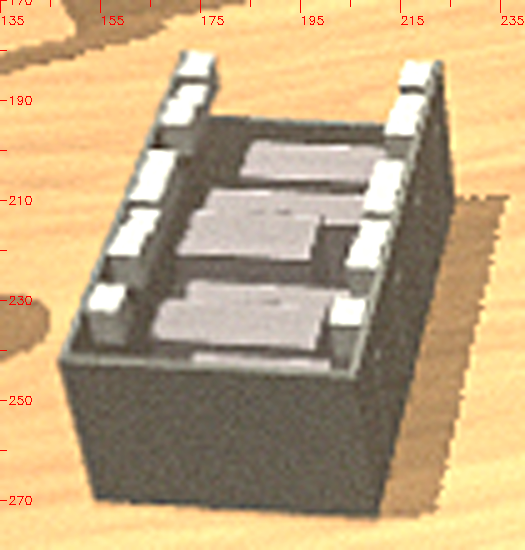

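```bash
cat > fit.py <<'E'
import numpy as np,cv2
from scipy.optimize import least_squares
C={"scene":(485.5325822661882,278.327648489403,206.46038229932196,-0.13001909,[[0.21763046,0.97601477,-0.00566962],[0.63723167,-0.14648425,-0.75662287],[-0.73930561,0.16105132,-0.65382695]],[-0.11651531,-0.28773954,1.71103542]),
"top":(396.0625565420598,281.6315516692339,212.85002561215424,0.00340032,[[-0.01628137,-0.99979708,0.01186264],[-0.99227403,0.01469718,-0.12319191],[0.12299256,-0.01377673,-0.99231196]],[0.01291603,0.52498436,1.05855436])}
def proj(cam,X):
    f,cx,cy,k,R,t=C[cam]; K=np.array([[f,0,cx],[0,f,cy],[0,0,1]])
    r=cv2.Rodrigues(np.array(R))[0]
    return cv2.projectPoints(np.asarray(X,float).reshape(-1,1,3),r,np.array(t),K,np.array([k,0,0,0,0]))[0].reshape(-1,2)
def tow(p,L):
    L=np.asarray(L,float); c,s=np.cos(p[2]),np.sin(p[2])
    z=p[3] if len(p)>3 else 0
    return np.c_[p[0]+c*L[:,0]-s*L[:,1],p[1]+s*L[:,0]+c*L[:,1],L[:,2]+z]
def back(cam,px,z):
    return least_squares(lambda a:proj(cam,[[a[0],a[1],z]])[0]-px,[0.5,0]).x
def fit(corr,p0):
    def f(p): return np.concatenate([(proj(c,tow(p,np.array([l])/1000))[0]-np.array(x)) for c,l,x in corr])
    r=least_squares(f,p0,loss="soft_l1"); return r.x,f(r.x).reshape(-1,2)
E
python3 - <<'E'
from fit import *
np.set_printoptions(precision=4,suppress=True)
S=[("top",(95,63,70),(198.3,172)),("top",(95,-63,70),(242.8,184.7)),("top",(-95,-63,70),(221.7,252.7)),("top",(-95,63,70),(175.8,239.2)),("top",(0,0,105),(207.7,209.7)),
("scene",(95,63,70),(375,219.7)),("scene",(95,-63,70),(326.2,216.7)),("scene",(-95,-63,70),(327,173)),("scene",(-95,63,70),(370.8,174.7)),("scene",(0,0,105),(350.8,184.7))]
D=[("top",(120,72,100),(360.6,157.6)),("top",(120,-72,100),(412.2,172)),("top",(-120,-72,100),(390,259.6)),("top",(-120,72,100),(337.4,244)),
("scene",(120,-72,100),(147.4,241.6)),("scene",(120,72,100),(206.4,245)),("scene",(-120,72,100),(223.2,182)),("scene",(-120,-72,100),(171,180.4))]
for n,c,p0 in(("S",S,[.53,.2,-.2]),("D",D,[.53,-.235,-.2])):
    for nm,sel in(("both",c),("top",[q for q in c if q[0]=="top"]),("scene",[q for q in c if q[0]=="scene"])):
        p,r=fit(sel,p0); print(n,nm,p, r.ravel() if nm=="both" else "")
    if n=="D":
        p,_=fit(c,p0)
        for s in(0,4,8,12,16,20,24,26):
          L=[(x-s,y,100) for y in(60,-60) for x in(83,61,40,20,-19,-41,-62,-82)]
          print(s,[f"{a:.0f},{b:.0f}" for a,b in proj("top",tow(p,np.array(L)/1000))])
        # rail intensity profile
        for cam in("top","scene"):
          g=cv2.imread(f"pics/{cam}0.png",0).astype(np.float32)
          for y in (60,-60):
            xs=np.arange(-118,119,3.)
            u=np.mean([cv2.remap(g,*[a.astype(np.float32).reshape(1,-1) for a in proj(cam,tow(p,np.c_[xs,0*xs+y+d,0*xs+100]/1000)).T],cv2.INTER_LINEAR)[0] for d in(-3,0,3)],0)
            print(cam,y," ".join(f"{int(x)}:{int(v)}" for x,v in zip(xs,u)))
E
```

```text
S both [ 0.528   0.1973 -0.3037] [-0.6358 -1.1583 -0.2712 -0.6757 -0.5908 -0.3666 -0.4951 -0.5279 -0.7672
 -0.3562 -0.3937 -0.6836 -0.9954 -0.2242 -1.0677 -0.9819 -0.6045 -0.5278
 -0.6944 -0.7145]
S top [ 0.5264  0.1958 -0.3028] 
S scene [ 0.5309  0.1985 -0.3068] 
D both [ 0.5279 -0.2344 -0.2958] [-1.6185 -1.251  -0.2544 -0.747  -0.248   0.1054 -2.0546  0.0706 -1.5118
 -0.1831 -0.6158 -0.2314 -0.6365 -0.6756 -0.5362 -1.2   ]
D top [ 0.5268 -0.237  -0.2993] 
D scene [ 0.5301 -0.2326 -0.2929] 
0 ['360,171', '358,179', '356,186', '354,194', '350,208', '348,216', '346,224', '344,231', '404,183', '402,191', '400,199', '398,206', '395,221', '393,229', '391,237', '389,244']
4 ['359,172', '357,180', '355,188', '353,195', '350,209', '347,217', '345,225', '343,233', '404,185', '402,193', '400,200', '398,208', '394,222', '392,230', '390,238', '388,246']
8 ['359,174', '357,182', '355,189', '353,196', '349,211', '347,219', '345,227', '343,234', '403,186', '401,194', '399,202', '398,209', '394,224', '392,232', '390,240', '388,247']
12 ['359,175', '357,183', '355,191', '353,198', '349,212', '347,22
[... 2471 characters left out ...]
99 68:126 71:176 74:173 77:170 80:173 83:173 86:132 89:66 92:76 95:78 98:74 101:74 104:71 107:64 110:64 113:79 116:89
scene -60 -118:152 -115:164 -112:172 -109:171 -106:173 -103:177 -100:185 -97:120 -94:73 -91:63 -88:128 -85:154 -82:163 -79:158 -76:163 -73:176 -70:175 -67:172 -64:173 -61:177 -58:162 -55:109 -52:68 -49:69 -46:72 -43:66 -40:56 -37:40 -34:128 -31:179 -28:178 -25:171 -22:172 -19:173 -16:172 -13:173 -10:172 -7:173 -4:172 -1:174 2:180 5:114 8:68 11:96 14:171 17:154 20:151 23:162 26:170 29:173 32:174 35:171 38:172 41:175 44:174 47:89 50:69 53:72 56:67 59:62 62:54 65:70 68:126 71:169 74:175 77:173 80:174 83:167 86:115 89:81 92:72 95:69 98:65 101:59 104:56 107:49 110:44 113:51 116:70
```

```bash
cat > plan.py <<'E'
import numpy as np
from scipy.spatial.transform import Rotation as Ro
def plan(pos,phi,tgt,dphi,n,g):
    """tool down, yaw phi; returns n rows rounded"""
    rows=[];p=np.array(pos,float)
    rz=-round(np.degrees(dphi)/5/n,2)
    for i in range(n):
        want=np.array(pos)+(np.array(tgt)-np.array(pos))*(i+1)/n
        d=want-p; c,s=np.cos(phi),np.sin(phi)
        t=np.round(np.array([c*d[0]+s*d[1], s*d[0]-c*d[1], -d[2]])/.03,2)
        rows.append([t.tolist(),[0,0,rz],g])
        q=t*.03; p=p+[c*q[0]+s*q[1], s*q[0]-c*q[1], -q[2]]
        phi-=np.radians(5*rz)
    for k in range(0,n,10): print(str(rows[k:k+10]).replace(" ",""))
    print("end",p.round(4),round(phi,4))
def state():
    from rig import get_obs
    o=get_obs(); w,x,y,z=o["orientation"]; R=Ro.from_quat([x,y,z,w]).as_matrix()
    phi=np.arctan2(R[1,0],R[0,0])
    print("t",round(o["time"],2),"pos",o["eef_pos"].round(4),"phi",round(phi,4),"zt",R[:,2].round(4),"q",o["q"].round(3),"F",o["force"].round(2),"T",o["wrist_torque"].round(3),"w",round(o["gripper_width"],3))
    return o,phi
E
python3 - <<'E'
from fit import *
np.set_printoptions(precision=4,suppress=True)
S=[("top",(95,63,70),(198.3,172)),("top",(95,-63,70),(242.8,184.7)),("top",(-95,-63,70),(221.7,252.7)),("top",(-95,63,70),(175.8,239.2)),("top",(0,0,105),(207.7,209.7)),
("scene",(95,63,70),(375,219.7)),("scene",(95,-63,70),(326.2,216.7)),("scene",(-95,-63,70),(327,173)),("scene",(-95,63,70),(370.8,174.7)),("scene",(0,0,105),(350.8,184.7))]
D=[("top",(120,72,100),(360.6,157.6)),("top",(120,-72,100),(412.2,172)),("top",(-120,-72,100),(390,259.6)),
("scene",(120,-72,100),(147.4,241.6)),("scene",(120,72,100),(206.4,245)),("scene",(-120,72,100),(223.2,182)),("scene",(-120,-72,100),(171,180.4))]
for n,c,p0 in(("S",S,[.53,.2,-.2]),("D",D,[.53,-.235,-.2])):
    c=[(a,b,(x[0]-.42,x[1]-.42)) for a,b,x in c]
    for nm,sel in(("both",c),("top",[q for q in c if q[0]=="top"]),("scene",[q for q in c if q[0]=="scene"])):
        p,r=fit(sel,p0); print(n,nm,p, r.ravel() if nm=="both" else "")
        if n=="D" and nm!="scene":
          for cam in(["top","scene"] if nm=="both" else ["top"]):
           g=cv2.imread(f"pics/{cam}0.png",0).astype(np.float32)
           for y in (60,-60):
            xs=np.arange(-118,119,.5)
            u=np.mean([cv2.remap(g,*[a.astype(np.float32).reshape(1,-1) for a in proj(cam,tow(p,np.c_[xs,0*xs+y+d,0*xs+100]/1000)).T],cv2.INTER_LINEAR)[0] for d in(-3,0,3)],0)
            b=u>115; print(cam,y,[(xs[i],"up" if b[i] else "dn") for i in range(1,len(xs)) if b[i]!=b[i-1]])
from plan import *
o,phi=state()
plan(o["eef_pos"],phi,[.528,.1975,.20],(-.303-np.pi/2+2*np.pi)-phi,48,-1)
E
```

```text
S both [ 0.5281  0.1975 -0.304 ] [-0.2738 -0.7584  0.0869 -0.2642 -0.2525  0.0392 -0.1525 -0.1342 -0.4192
  0.046   0.0915 -0.2581 -0.5104  0.1926 -0.5718 -0.5635 -0.1084 -0.1023
 -0.2024 -0.2929]
S top [ 0.5275  0.197  -0.3026] 
S scene [ 0.5289  0.1979 -0.3062] 
D both [ 0.5278 -0.234  -0.2962] [-1.3263 -0.7807  0.033  -0.2552 -0.002   0.5909 -0.9405  0.1586 -0.0551
  0.1263 -0.0607 -0.3011  0.0475 -0.8382]
top 60 [(np.float64(-117.5), 'up'), (np.float64(-54.5), 'dn'), (np.float64(-34.0), 'up'), (np.float64(48.0), 'dn'), (np.float64(69.0), 'up'), (np.float64(87.5), 'dn')]
top -60 [(np.float64(-116.5), 'up'), (np.float64(-55.5), 'dn'), (np.float64(-34.0), 'up'), (np.float64(46.5), 'dn'), (np.float64(68.5), 'up'), (np.float64(86.5), 'dn')]
scene 60 [(np.float64(-96.0), 'dn'), (np.float64(-88.5), 'up'), (np.float64(-54.5), 'dn'), (np.float64(-35.0), 'up'), (np.float64(5.5), 'dn'), (np.float64(12.0), 'up'), (np.float64(47.0), 'dn'), (np.float64(68.0), 'up'), (np.float64(87.0), 'dn')]
scene -60 [(np.float64(-96.5), 'dn'), (np.float64(-88.5), 'up'), (np.float64(-54.5), 'dn'), (np.float64
[... 2264 characters left out ...]
.98)],-1],[[-0.28,0.53,0.02],[0,0,np.float64(-0.98)],-1],[[-0.32,0.5,0.02],[0,0,np.float64(-0.98)],-1],[[-0.36,0.48,0.03],[0,0,np.float64(-0.98)],-1],[[-0.4,0.44,0.02],[0,0,np.float64(-0.98)],-1],[[-0.44,0.4,0.02],[0,0,np.float64(-0.98)],-1],[[-0.47,0.37,0.02],[0,0,np.float64(-0.98)],-1]]
[[[-0.5,0.32,0.02],[0,0,np.float64(-0.98)],-1],[[-0.53,0.29,0.02],[0,0,np.float64(-0.98)],-1],[[-0.54,0.23,0.03],[0,0,np.float64(-0.98)],-1],[[-0.57,0.19,0.02],[0,0,np.float64(-0.98)],-1],[[-0.58,0.14,0.02],[0,0,np.float64(-0.98)],-1],[[-0.59,0.08,0.02],[0,0,np.float64(-0.98)],-1],[[-0.59,0.04,0.02],[0,0,np.float64(-0.98)],-1],[[-0.6,-0.01,0.02],[0,0,np.float64(-0.98)],-1]]
end [0.5279 0.1976 0.2001] 4.4228
```

Request:
{"api": "move_arm", "payload": {
  "series": [
    [[0.39,-0.45,0.02],[0,0,-0.98],-1],
    [[0.43,-0.41,0.02],[0,0,-0.98],-1],
    [[0.46,-0.38,0.03],[0,0,-0.98],-1],
    [[0.49,-0.34,0.02],[0,0,-0.98],-1],
    [[0.52,-0.29,0.02],[0,0,-0.98],-1],
    [[0.55,-0.25,0.02],[0,0,-0.98],-1],
    [[0.56,-0.2,0.02],[0,0,-0.98],-1],
    [[0.57,-0.15,0.02],[0,0,-0.98],-1],
    [[0.59,-0.1,0.03],[0,0,-0.98],-1],
    [[0.59,-0.05,0.02],[0,0,-0.98],-1]
  ]
}}

```text
time: 2.05
eef_pos: [0.2647, -0.4284, 0.2248]
orientation: [0.0, 0.832, 0.555, 0.0]
force: [1.3, 0.1, 0.1]
gripper_width: 1.0
```

Request:
{"api": "move_arm", "payload": {
  "series": [
    [[0.6,0.0,0.02],[0,0,-0.98],-1],
    [[0.59,0.05,0.02],[0,0,-0.98],-1],
    [[0.59,0.1,0.02],[0,0,-0.98],-1],
    [[0.58,0.16,0.02],[0,0,-0.98],-1],
    [[0.56,0.2,0.03],[0,0,-0.98],-1],
    [[0.54,0.24,0.02],[0,0,-0.98],-1],
    [[0.52,0.3,0.02],[0,0,-0.98],-1],
    [[0.49,0.33,0.02],[0,0,-0.98],-1],
    [[0.46,0.38,0.02],[0,0,-0.98],-1],
    [[0.43,0.41,0.03],[0,0,-0.98],-1]
  ]
}}

```text
time: 3.3
eef_pos: [0.334, -0.2636, 0.2183]
orientation: [0.0, 0.527, 0.85, -0.0]
force: [-0.9, -0.5, 0.0]
gripper_width: 1.003
```

Request:
{"api": "move_arm", "payload": {
  "series": [
    [[0.39,0.45,0.02],[0,0,-0.98],-1],
    [[0.35,0.49,0.02],[0,0,-0.98],-1],
    [[0.31,0.51,0.02],[0,0,-0.98],-1],
    [[0.27,0.53,0.02],[0,0,-0.98],-1],
    [[0.21,0.56,0.02],[0,0,-0.98],-1],
    [[0.17,0.57,0.03],[0,0,-0.98],-1],
    [[0.12,0.58,0.02],[0,0,-0.98],-1],
    [[0.07,0.59,0.02],[0,0,-0.98],-1],
    [[0.02,0.6,0.02],[0,0,-0.98],-1],
    [[-0.03,0.6,0.02],[0,0,-0.98],-1]
  ]
}}

```text
time: 4.55
eef_pos: [0.4035, -0.0985, 0.212]
orientation: [0.0, 0.127, 0.992, -0.0]
force: [0.2, 0.3, 0.5]
gripper_width: 1.0
```

Request:
{"api": "move_arm", "payload": {
  "series": [
    [[-0.08,0.59,0.02],[0,0,-0.98],-1],
    [[-0.14,0.58,0.03],[0,0,-0.98],-1],
    [[-0.18,0.56,0.02],[0,0,-0.98],-1],
    [[-0.23,0.55,0.02],[0,0,-0.98],-1],
    [[-0.28,0.53,0.02],[0,0,-0.98],-1],
    [[-0.32,0.5,0.02],[0,0,-0.98],-1],
    [[-0.36,0.48,0.03],[0,0,-0.98],-1],
    [[-0.4,0.44,0.02],[0,0,-0.98],-1],
    [[-0.44,0.4,0.02],[0,0,-0.98],-1],
    [[-0.47,0.37,0.02],[0,0,-0.98],-1]
  ]
}}

```text
time: 5.8
eef_pos: [0.4728, 0.0662, 0.2054]
orientation: [0.0, -0.295, 0.955, -0.0]
force: [0.1, 0.1, 0.5]
gripper_width: 1.004
```

Request:
{"api": "move_arm", "payload": {
  "series": [
    [[-0.5,0.32,0.02],[0,0,-0.98],-1],
    [[-0.53,0.29,0.02],[0,0,-0.98],-1],
    [[-0.54,0.23,0.03],[0,0,-0.98],-1],
    [[-0.57,0.19,0.02],[0,0,-0.98],-1],
    [[-0.58,0.14,0.02],[0,0,-0.98],-1],
    [[-0.59,0.08,0.02],[0,0,-0.98],-1],
    [[-0.59,0.04,0.02],[0,0,-0.98],-1],
    [[-0.6,-0.01,0.02],[0,0,-0.98],-1],
    [[0,0,0],[0,0,0],-1]
  ]
}}

```text
time: 6.92
eef_pos: [0.528, 0.1982, 0.2001]
orientation: [-0.0, -0.598, 0.802, 0.0]
force: [-0.1, -0.3, -0.1]
gripper_width: 0.998
```

```bash
python3 -c "
from plan import *
state()"
```

```text
t 6.92 pos [0.528  0.1982 0.2001] phi -1.86 zt [-2.e-04 -1.e-04 -1.e+00] q [ 0.227 -0.071  1.788 -0.     1.424 -2.625] F [-0.12 -0.33 -0.08] T [ 0.006 -0.03  -0.01 ] w 0.998
```

Request:
{"api": "move_arm", "payload": {
  "series": [
    [[0,0,0.92],[0,0,0.17],-1],
    [[0,0,0.92],[0,0,0],-1],
    [[0,0,0.92],[0,0,0],-1],
    [[0,0,0.92],[0,0,0],-1],
    [[0,0,0.92],[0,0,0],-1],
    [[0,0,0],[0,0,0],-1]
  ]
}}

```text
time: 7.68
eef_pos: [0.5256, 0.1965, 0.0596]
orientation: [-0.003, -0.591, 0.807, 0.001]
force: [0.9, -0.7, -0.0]
gripper_width: 1.0
```

Run:
```python
from plan import *
import cv2
from rig import cams
state()
p=cams.get_image("scene"); cv2.imwrite("pics/s1.png",cv2.resize(p["img"][130:270,270:430,::-1],None,fx=4,fy=4))
```

```text
t 7.67 pos [0.5256 0.1965 0.0596] phi -1.8768 zt [-0.0056 -0.0015 -1.    ] q [ 0.225  0.076  1.892 -0.     1.18  -2.61 ] F [ 0.9  -0.72 -0.04] T [-0.017 -0.032 -0.003] w 1.0
```

View pics/s1.png

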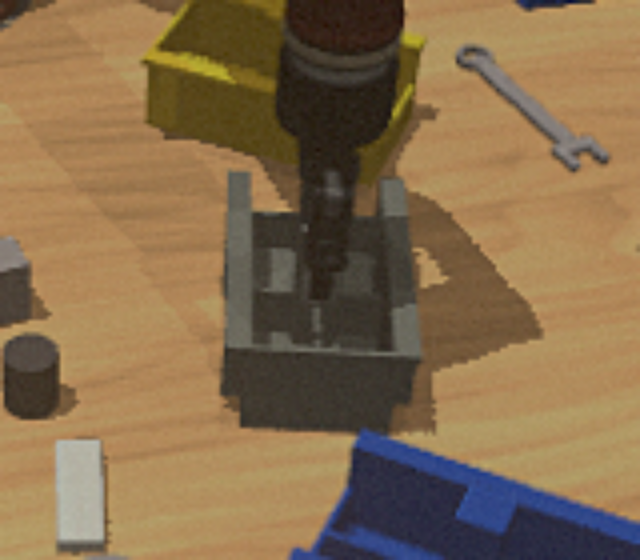

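The gripper straddles the post inside the tote, with the jaws along the tote's length. Closing now.

Request:
{"api": "move_arm", "payload": {
  "series": [
    [[0,0,0],[0,0,0],1],
    [[0,0,0],[0,0,0],1],
    [[0,0,0],[0,0,0],1],
    [[0,0,0],[0,0,0],1],
    [[0,0,0],[0,0,0],1],
    [[0,0,0],[0,0,0],1]
  ],
  "newtons": 50
}}

```text
time: 8.48
eef_pos: [0.5282, 0.1979, 0.0632]
orientation: [0.0, -0.592, 0.806, 0.0]
force: [-4.2, 0.1, 6.1]
gripper_width: 0.349
```

```bash
python3 -c "
from plan import *
state()"
```

```text
t 8.47 pos [0.5282 0.1979 0.0632] phi -1.8754 zt [ 5.e-04  6.e-04 -1.e+00] q [ 2.260e-01  7.400e-02  1.887e+00  1.000e-03  1.180e+00 -2.611e+00] F [-4.17  0.09  6.12] T [ 0.107  0.592 -0.064] w 0.349
```

Request:
{"api": "move_arm", "payload": {
  "series": [
    [[0,0,-0.3],[0,0,0],1],
    [[0,0,-0.7],[0,0,0],1],
    [[0,0,-0.9],[0,0,0],1],
    [[0,0,-0.9],[0,0,0],1],
    [[0,0,-0.9],[0,0,0],1],
    [[0,0,-0.8],[0,0,0],1],
    [[0,0,-0.3],[0,0,0],1],
    [[0,0,0],[0,0,0],1]
  ]
}}

```text
time: 9.48
eef_pos: [0.5278, 0.1975, 0.2058]
orientation: [-0.0, -0.592, 0.806, -0.0]
force: [-0.3, -0.6, -4.0]
gripper_width: 0.339
```

Run:
```python
from plan import *
import cv2
from rig import cams
o,phi=state()
p=cams.get_image("scene"); cv2.imwrite("pics/s2.png",cv2.resize(p["img"][110:270,250:430,::-1],None,fx=4,fy=4))
D=np.array([.5278,-.234]);y=-.2962
t=D-.006*np.array([np.cos(y),np.sin(y)])
print(t)
plan(o["eef_pos"],phi,[*t,o["eef_pos"][2]],(y+np.pi/2)-(phi+2*np.pi),36,1)
```

```text
t 9.47 pos [0.5278 0.1975 0.2058] phi -1.8753 zt [ 0.e+00 -1.e-04 -1.e+00] q [ 0.226 -0.076  1.784 -0.     1.434 -2.611] F [-0.3  -0.55 -4.03] T [ 0.001 -0.005  0.007] w 0.339
[ 0.52206128 -0.23224867]
[[[0.38,-0.11,-0.0],[0,0,np.float64(1.0)],1],[[0.37,-0.15,-0.0],[0,0,np.float64(1.0)],1],[[0.36,-0.18,-0.0],[0,0,np.float64(1.0)],1],[[0.33,-0.21,-0.0],[0,0,np.float64(1.0)],1],[[0.32,-0.24,-0.0],[0,0,np.float64(1.0)],1],[[0.3,-0.26,-0.0],[0,0,np.float64(1.0)],1],[[0.27,-0.29,-0.0],[0,0,np.float64(1.0)],1],[[0.25,-0.31,-0.0],[0,0,np.float64(1.0)],1],[[0.22,-0.34,-0.0],[0,0,np.float64(1.0)],1],[[0.19,-0.35,-0.0],[0,0,np.float64(1.0)],1]]
[[[0.16,-0.36,-0.0],[0,0,np.float64(1.0)],1],[[0.12,-0.38,-0.0],[0,0,np.float64(1.0)],1],[[0.09,-0.39,-0.0],[0,0,np.float64(1.0)],1],[[0.06,-0.39,-0.0],[0,0,np.float64(1.0)],1],[[0.02,-0.4,-0.0],[0,0,np.float64(1.0)],1],[[-0.01,-0.4,-0.0],[0,0,np.float64(1.0)],1],[[-0.04,-0.39,-0.0],[0,0,np.float64(1.0)],1],[[-0.08,-0.39,-0.0],[0,0,np.float64(1.0)],1],[[-0.12,-0.38,-0.0],[0,0,np.float64(1.0)],1],[[-0.15,-0.37,-0.0],[0,0,np.float64(1.0)],1]]
[[[-0.17,-0.36,-0.0],[0,0,np.float64(1.0)],1],[[-0.21,-0.34,-0.0],[0,0,np.float64(1.0)],1],[[-0.24,-0.32,-0.0],[0,0,np.float64(1.0)],1],[[-0.26,-0.29,-0.0],[0,0,np.float64(1.0)],1],[[-0.29,-0.28,-0.0],[0,0,np.float64(1.0)],1],[[-0.32,-0.24,-0.0],[0,0,np.float64(1.0)],1],[[-0.33,-0.22,-0.0],[0,0,np.float64(1.0)],1],[[-0.35,-0.19,-0.0],[0,0,np.float64(1.0)],1],[[-0.36,-0.16,-0.0],[0,0,np.float64(1.0)],1],[[-0.38,-0.12,-0.0],[0,0,np.float64(1.0)],1]]
[[[-0.39,-0.09,-0.0],[0,0,np.float64(1.0)],1],[[-0.39,-0.06,-0.0],[0,0,np.float64(1.0)],1],[[-0.4,-0.02,-0.0],[0,0,np.float64(1.0)],1],[[-0.4,0.01,-0.0],[0,0,np.float64(1.0)],1],[[-0.39,0.04,-0.0],[0,0,np.float64(1.0)],1],[[-0.39,0.08,-0.0],[0,0,np.float64(1.0)],1]]
end [ 0.522  -0.2321  0.2058] -5.0168
```

View pics/s2.png

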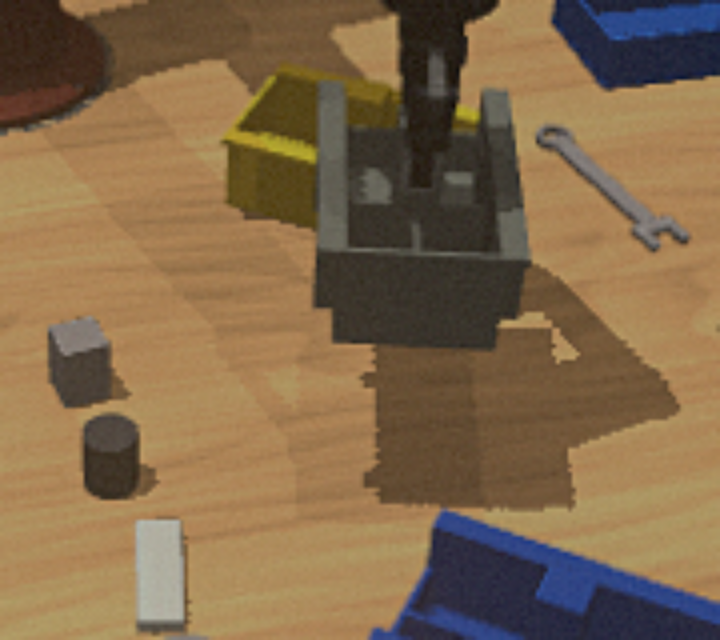

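The tote hangs level from the gripper. I'll carry and turn it.

Request:
{"api": "move_arm", "payload": {
  "series": [
    [[0.38,-0.11,0],[0,0,1],1],
    [[0.37,-0.15,0],[0,0,1],1],
    [[0.36,-0.18,0],[0,0,1],1],
    [[0.33,-0.21,0],[0,0,1],1],
    [[0.32,-0.24,0],[0,0,1],1],
    [[0.3,-0.26,0],[0,0,1],1],
    [[0.27,-0.29,0],[0,0,1],1],
    [[0.25,-0.31,0],[0,0,1],1],
    [[0.22,-0.34,0],[0,0,1],1],
    [[0.19,-0.35,0],[0,0,1],1]
  ]
}}

```text
time: 10.78
eef_pos: [0.5253, 0.0777, 0.2039]
orientation: [-0.002, -0.194, 0.981, 0.0]
force: [-0.3, 0.1, -3.4]
gripper_width: 0.351
```

Request:
{"api": "move_arm", "payload": {
  "series": [
    [[0.16,-0.36,0],[0,0,1],1],
    [[0.12,-0.38,0],[0,0,1],1],
    [[0.09,-0.39,0],[0,0,1],1],
    [[0.06,-0.39,0],[0,0,1],1],
    [[0.02,-0.4,0],[0,0,1],1],
    [[-0.01,-0.4,0],[0,0,1],1],
    [[-0.04,-0.39,0],[0,0,1],1],
    [[-0.08,-0.39,0],[0,0,1],1],
    [[-0.12,-0.38,0],[0,0,1],1],
    [[-0.15,-0.37,0],[0,0,1],1]
  ]
}}

```text
time: 12.02
eef_pos: [0.5239, -0.0414, 0.204]
orientation: [-0.002, 0.239, 0.971, -0.0]
force: [0.2, 0.4, -4.7]
gripper_width: 0.347
```

Request:
{"api": "move_arm", "payload": {
  "series": [
    [[-0.17,-0.36,0],[0,0,1],1],
    [[-0.21,-0.34,0],[0,0,1],1],
    [[-0.24,-0.32,0],[0,0,1],1],
    [[-0.26,-0.29,0],[0,0,1],1],
    [[-0.29,-0.28,0],[0,0,1],1],
    [[-0.32,-0.24,0],[0,0,1],1],
    [[-0.33,-0.22,0],[0,0,1],1],
    [[-0.35,-0.19,0],[0,0,1],1],
    [[-0.36,-0.16,0],[0,0,1],1],
    [[-0.38,-0.12,0],[0,0,1],1]
  ]
}}

```text
time: 13.28
eef_pos: [0.5222, -0.1605, 0.2039]
orientation: [-0.002, 0.627, 0.779, -0.0]
force: [-0.3, 0.6, -4.4]
gripper_width: 0.347
```

Request:
{"api": "move_arm", "payload": {
  "series": [
    [[-0.39,-0.09,0],[0,0,1],1],
    [[-0.39,-0.06,0],[0,0,1],1],
    [[-0.4,-0.02,0],[0,0,1],1],
    [[-0.4,0.01,0],[0,0,1],1],
    [[-0.39,0.04,0],[0,0,1],1],
    [[-0.39,0.08,0],[0,0,0.9],1],
    [[0,0,0],[0,0,0],1],
    [[0,0,0],[0,0,0],1]
  ]
}}

```text
time: 14.28
eef_pos: [0.5216, -0.2314, 0.2049]
orientation: [-0.001, 0.803, 0.596, -0.0]
force: [1.3, -0.5, -4.6]
gripper_width: 0.344
```

Run:
```python
from plan import *
import cv2
from rig import cams
state()
for n,(a,b,c,d) in(("scene",(110,290,100,280)),("top",(130,280,290,460))):
    p=cams.get_image(n); cv2.imwrite(f"pics/{n}3.png",p["img"][:,:,::-1]);cv2.imwrite(f"pics/{n}3c.png",cv2.convertScaleAbs(cv2.resize(p["img"][a:b,c:d,::-1],None,fx=3.3,fy=3.3,interpolation=2),alpha=1.5))
```

```text
t 14.28 pos [ 0.5216 -0.2314  0.2049] phi 1.2763 zt [-0.0016  0.0013 -1.    ] q [-0.548 -0.057  1.767  0.     1.434 -0.254] F [ 1.28 -0.51 -4.55] T [-0.033  0.022 -0.042] w 0.344
```

View pics/scene3c.png

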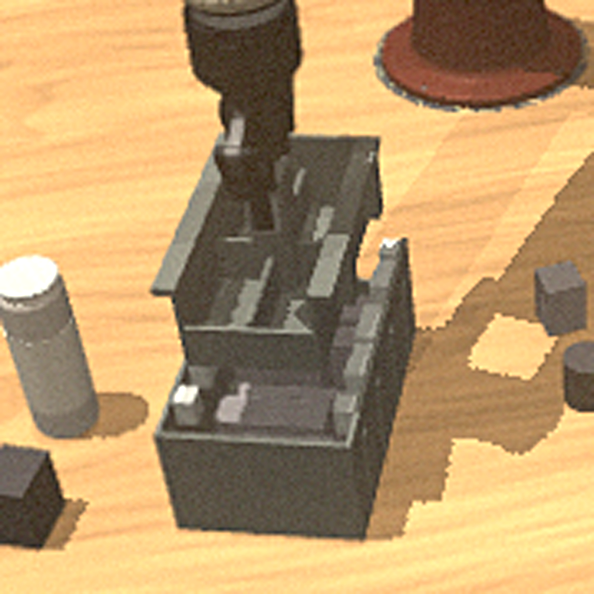

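View pics/top3c.png

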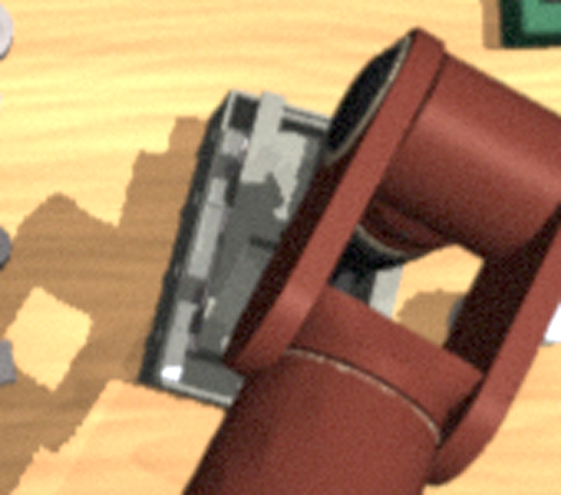

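```bash
cat > ov.py <<'E'
from fit import *
def overlay(cam,img,pS,pD,box,f,out):
    a,b,c,d=box
    im=cv2.convertScaleAbs(cv2.resize(img[a:b,c:d],None,fx=f,fy=f,interpolation=2),alpha=1.4)
    def seg(p,L,col):
        q=proj(cam,tow(p,np.array(L)/1000)); q=((q-[c,a]+.5)*f).astype(int)
        for i in range(0,len(q)-1): cv2.line(im,tuple(map(int,q[i])),tuple(map(int,q[i+1])),col,1,cv2.LINE_AA)
    for s in(63,-63,): seg(pS,[(-95,s,70),(95,s,70)],(0,0,255))
    seg(pS,[(-95,-50,35),(-95,50,35)],(0,0,255)); seg(pS,[(-95,-50,0),(-95,50,0)],(255,255,0))
    seg(pS,[(95,-63,70),(95,63,70)],(0,0,255))
    for s in(63,-63):
        for x in(-30,72): seg(pS,[(x-8,s,14),(x+8,s,14)],(255,0,255))
    seg(pD,[(-120,72,100),(120,72,100),(120,-72,100),(-120,-72,100)],(0,255,0))
    cv2.imwrite(out,im)
E
python3 - <<'E'
from ov import *
P=[.5216,-.2314,1.2763+np.pi/2,.1417];D=[.5278,-.234,-.2962]
overlay("scene",cv2.imread("pics/scene3.png"),P,D,(110,290,110,280),4,"pics/ov3s.png")
overlay("top",cv2.imread("pics/top3.png"),P,D,(130,280,300,460),4,"pics/ov3t.png")
E
```

```text
(no output)
```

View pics/ov3s.png

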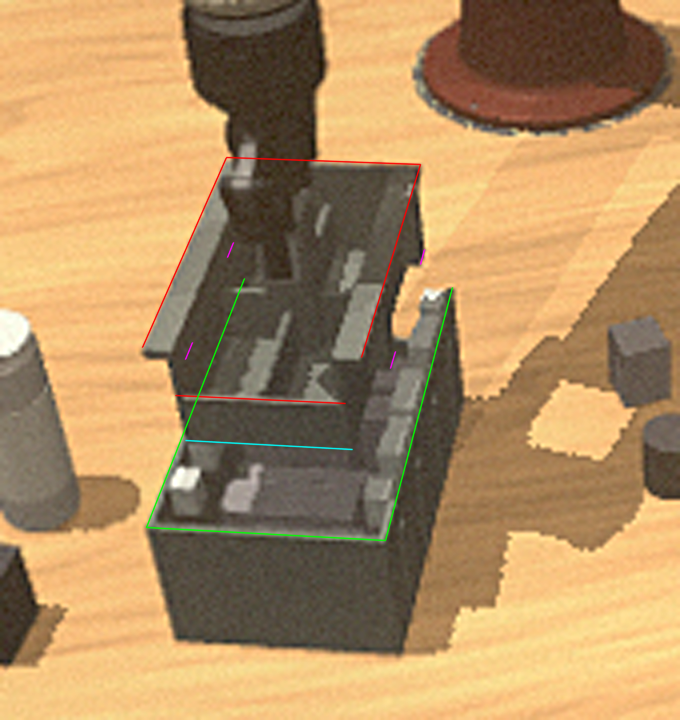

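View pics/ov3t.png

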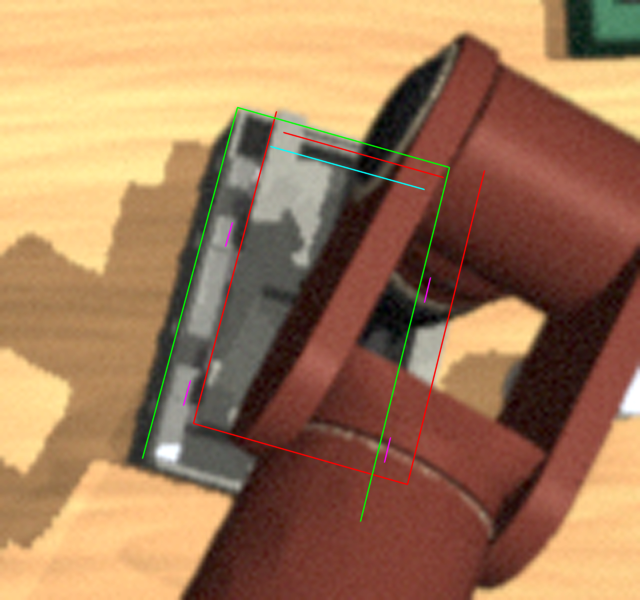

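Request:
{"api": "move_arm", "payload": {
  "series": [
    [[0,0,0.4],[0,0,0.02],1],
    [[0,0,0.5],[0,0,0],1],
    [[0,0,0.3],[0,0,0],1],
    [[0,0,0.15],[0,0,0],1],
    [[0,0,0],[0,0,0],1]
  ]
}}

```text
time: 15.0
eef_pos: [0.5219, -0.2319, 0.1651]
orientation: [-0.0, 0.804, 0.595, -0.0]
force: [-0.2, -0.1, -3.3]
gripper_width: 0.345
```

```bash
cat > st.py <<'E'
from plan import *
o,phi=state()
D=np.array([.5278,-.234]);y=-.2962
d=o["eef_pos"][:2]-D
print("deep frame x,y mm",round(1e3*(np.cos(y)*d[0]+np.sin(y)*d[1]),2),round(1e3*(-np.sin(y)*d[0]+np.cos(y)*d[1]),2),"yawerr",round(phi-np.pi/2-y,4),"under z mm",round(1e3*(o["eef_pos"][2]-.0632),2))
F=o["force"];print("F deep",round(np.cos(y)*F[0]+np.sin(y)*F[1],2),round(-np.sin(y)*F[0]+np.cos(y)*F[1],2),round(F[2],2))
T=o["wrist_torque"];print("T deep",round(np.cos(y)*T[0]+np.sin(y)*T[1],3),round(-np.sin(y)*T[0]+np.cos(y)*T[1],3),round(T[2],3))
E
python3 st.py
```

```text
t 15.0 pos [ 0.5219 -0.2319  0.1651] phi 1.2734 zt [-7.e-04  5.e-04 -1.e+00] q [-0.548 -0.025  1.804  0.     1.363 -0.251] F [-0.17 -0.05 -3.3 ] T [ 0.045 -0.055  0.041] w 0.345
deep frame x,y mm -6.3 0.27 yawerr -0.0012 under z mm 101.86
F deep -0.15 -0.1 -3.3
T deep 0.06 -0.04 0.041
```

Request:
{"api": "move_arm", "payload": {
  "series": [
    [[0,0,0.04],[0,0,0],1],
    [[0,0,0.04],[0,0,0],1],
    [[0,0,0.04],[0,0,0],1],
    [[0,0,0.02],[0,0,0],1],
    [[0,0,0],[0,0,0],1]
  ]
}}

```text
time: 15.62
eef_pos: [0.522, -0.232, 0.1614]
orientation: [-0.0, 0.804, 0.595, -0.0]
force: [-0.4, 0.1, -3.8]
gripper_width: 0.343
```

```bash
python3 st.py
```

```text
t 15.62 pos [ 0.522  -0.232   0.1614] phi 1.2734 zt [-1.e-04  0.e+00 -1.e+00] q [-0.548 -0.021  1.807 -0.     1.356 -0.251] F [-0.43  0.08 -3.82] T [-0.018 -0.041 -0.035] w 0.343
deep frame x,y mm -6.09 0.24 yawerr -0.0012 under z mm 98.18
F deep -0.43 -0.04 -3.82
T deep -0.005 -0.044 -0.035
```

Request:
{"api": "move_arm", "payload": {
  "series": [
    [[0,0,0.08],[0,0,0],1],
    [[0,0,0.08],[0,0,0],1],
    [[0,0,0.08],[0,0,0],1],
    [[0,0,0.06],[0,0,0],1],
    [[0,0,0.04],[0,0,0],1],
    [[0,0,0],[0,0,0],1]
  ]
}}

```text
time: 16.38
eef_pos: [0.522, -0.232, 0.1511]
orientation: [-0.0, 0.804, 0.595, -0.0]
force: [0.1, 0.6, -3.7]
gripper_width: 0.344
```

```bash
python3 st.py
```

```text
t 16.38 pos [ 0.522  -0.232   0.1511] phi 1.2734 zt [-2.e-04  1.e-04 -1.e+00] q [-0.548 -0.012  1.815  0.     1.338 -0.251] F [ 0.09  0.57 -3.66] T [ 0.043 -0.     0.032] w 0.344
deep frame x,y mm -6.12 0.25 yawerr -0.0012 under z mm 87.87
F deep -0.08 0.57 -3.66
T deep 0.041 0.012 0.032
```

Request:
{"api": "move_arm", "payload": {
  "series": [
    [[0,0,0.03],[0,0,0],1],
    [[0,0,0.03],[0,0,0],1],
    [[0,0,0.02],[0,0,0],1],
    [[0,0,0],[0,0,0],1]
  ]
}}

```text
time: 16.88
eef_pos: [0.5222, -0.2321, 0.1492]
orientation: [0.0, 0.804, 0.595, 0.0]
force: [-1.4, 1.3, -1.9]
gripper_width: 0.348
```

```bash
python3 st.py
```

```text
t 16.88 pos [ 0.5222 -0.2321  0.1492] phi 1.2734 zt [ 2.e-04 -1.e-04 -1.e+00] q [-0.548 -0.01   1.816 -0.     1.335 -0.251] F [-1.43  1.27 -1.89] T [ 0.076  0.15  -0.07 ] w 0.348
deep frame x,y mm -5.97 0.21 yawerr -0.0012 under z mm 86.02
F deep -1.74 0.79 -1.89
T deep 0.029 0.166 -0.07
```

Request:
{"api": "move_arm", "payload": {
  "series": [
    [[0,-0.03,0.02],[0,0,0],1],
    [[0,-0.03,0.01],[0,0,0],1],
    [[0,-0.03,0],[0,0,0],1],
    [[0,-0.03,0],[0,0,0],1],
    [[0,-0.03,0],[0,0,0],1],
    [[0,0,0],[0,0,0],1]
  ]
}}

```text
time: 17.62
eef_pos: [0.5188, -0.2314, 0.1494]
orientation: [0.002, 0.804, 0.595, 0.001]
force: [4.3, -1.1, 4.9]
gripper_width: 0.343
```

```bash
python3 st.py
```

```text
t 17.62 pos [ 0.5188 -0.2314  0.1494] phi 1.2733 zt [ 0.0032 -0.0019 -1.    ] q [-0.551 -0.02   1.826  0.     1.331 -0.253] F [ 4.35 -1.15  4.88] T [-0.12  -0.587 -0.001] w 0.343
deep frame x,y mm -9.33 -0.15 yawerr -0.0013 under z mm 86.15
F deep 4.49 0.17 4.88
T deep 0.056 -0.597 -0.001
```

Request:
{"api": "move_arm", "payload": {
  "series": [
    [[0,-0.03,0],[0,0,0],1],
    [[0,-0.03,0],[0,0,0],1],
    [[0,-0.03,0],[0,0,0],1],
    [[0,0,0],[0,0,0],1]
  ]
}}

```text
time: 18.12
eef_pos: [0.5161, -0.2306, 0.1493]
orientation: [0.002, 0.804, 0.595, 0.001]
force: [5.4, -1.3, 3.5]
gripper_width: 0.348
```

```bash
python3 st.py
```

```text
t 18.12 pos [ 0.5161 -0.2306  0.1493] phi 1.2733 zt [ 0.0029 -0.0019 -1.    ] q [-0.552 -0.026  1.833 -0.     1.332 -0.254] F [ 5.38 -1.3   3.51] T [-0.188 -0.601  0.022] w 0.348
deep frame x,y mm -12.12 -0.19 yawerr -0.0013 under z mm 86.06
F deep 5.52 0.32 3.51
T deep -0.004 -0.63 0.022
```

Request:
{"api": "move_arm", "payload": {
  "series": [
    [[0,-0.03,0],[0,0,0],1],
    [[0,-0.03,0],[0,0,0],1],
    [[0,0,0],[0,0,0],1]
  ]
}}

```text
time: 18.5
eef_pos: [0.514, -0.2298, 0.1487]
orientation: [0.001, 0.804, 0.595, 0.0]
force: [4.2, -0.7, 2.0]
gripper_width: 0.345
```

```bash
python3 st.py
```

```text
t 18.5 pos [ 0.514  -0.2298  0.1487] phi 1.2737 zt [ 0.0015 -0.0011 -1.    ] q [-0.553 -0.03   1.838 -0.     1.332 -0.255] F [ 4.16 -0.72  1.96] T [-0.408 -0.644  0.192] w 0.345
deep frame x,y mm -14.47 -0.02 yawerr -0.0009 under z mm 85.51
F deep 4.19 0.53 1.96
T deep -0.202 -0.735 0.192
```

Request:
{"api": "move_arm", "payload": {
  "series": [
    [[0,-0.02,0.01],[0,0,0],1],
    [[0,0,0.01],[0,0,0],1],
    [[0,0,0],[0,0,0],1]
  ]
}}

```text
time: 18.88
eef_pos: [0.5116, -0.2285, 0.1455]
orientation: [-0.002, 0.804, 0.595, -0.001]
force: [0.6, 0.4, -3.6]
gripper_width: 0.346
```

```bash
python3 st.py
```

```text
t 18.88 pos [ 0.5116 -0.2285  0.1455] phi 1.2733 zt [-0.0034  0.0018 -1.    ] q [-0.553 -0.03   1.843 -0.     1.332 -0.255] F [ 0.6   0.35 -3.63] T [ 0.036 -0.032  0.02 ] w 0.346
deep frame x,y mm -17.07 0.49 yawerr -0.0013 under z mm 82.31
F deep 0.47 0.51 -3.63
T deep 0.043 -0.02 0.02
```

Request:
{"api": "move_arm", "payload": {
  "series": [
    [[0,0,0],[0,0,0],1],
    [[0,0,0],[0,0,0],1]
  ]
}}

```text
time: 19.12
eef_pos: [0.5127, -0.2292, 0.1471]
orientation: [-0.0, 0.804, 0.595, -0.0]
force: [0.3, 0.5, -3.7]
gripper_width: 0.343
```

```bash
python3 st.py
```

```text
t 19.12 pos [ 0.5127 -0.2292  0.1471] phi 1.2734 zt [-4.e-04  2.e-04 -1.e+00] q [-0.553 -0.031  1.841 -0.     1.332 -0.255] F [ 0.3   0.5  -3.71] T [-0.042  0.001  0.001] w 0.343
deep frame x,y mm -15.83 0.24 yawerr -0.0012 under z mm 83.93
F deep 0.14 0.57 -3.71
T deep -0.04 -0.011 0.001
```

The full weight is hanging freely with the underside at 83.9 mm, below the rail-top height of 86 mm, so the feet have entered the notches. Lowering gently.

Request:
{"api": "move_arm", "payload": {
  "series": [
    [[0,0,0.04],[0,0,0],1],
    [[0,0,0.04],[0,0,0],1],
    [[0,0,0.03],[0,0,0],1],
    [[0,0,0],[0,0,0],1]
  ]
}}

```text
time: 19.62
eef_pos: [0.5128, -0.2292, 0.1439]
orientation: [-0.0, 0.804, 0.595, -0.0]
force: [0.3, 0.7, -4.2]
gripper_width: 0.344
```

```bash
python3 st.py
```

```text
t 19.62 pos [ 0.5128 -0.2292  0.1439] phi 1.2734 zt [-3.e-04  1.e-04 -1.e+00] q [-0.553 -0.027  1.843 -0.     1.326 -0.255] F [ 0.26  0.68 -4.2 ] T [-0.018 -0.044  0.067] w 0.344
deep frame x,y mm -15.76 0.26 yawerr -0.0012 under z mm 80.66
F deep 0.05 0.73 -4.2
T deep -0.004 -0.047 0.067
```

Request:
{"api": "move_arm", "payload": {
  "series": [
    [[0,0,0.02],[0,0,0],1],
    [[0,0,0.02],[0,0,0],1],
    [[0,0,0],[0,0,0],1]
  ]
}}

```text
time: 20.0
eef_pos: [0.513, -0.2292, 0.1432]
orientation: [0.0, 0.804, 0.595, 0.0]
force: [-1.9, -0.4, -1.8]
gripper_width: 0.346
```

```bash
python3 st.py
```

```text
t 20.0 pos [ 0.513  -0.2292  0.1432] phi 1.2734 zt [ 2.e-04 -1.e-04 -1.e+00] q [-0.553 -0.026  1.844 -0.     1.324 -0.255] F [-1.87 -0.41 -1.81] T [ 0.051  0.159 -0.084] w 0.346
deep frame x,y mm -15.58 0.22 yawerr -0.0012 under z mm 80.01
F deep -1.67 -0.94 -1.81
T deep 0.002 0.167 -0.084
```

It is home: 80.0 mm, contact felt, about 15.6 mm towards the front, which fits the ~14–15 mm rail shift measured in the images. Releasing.

Request:
{"api": "move_arm", "payload": {
  "series": [
    [[0,0,0],[0,0,0],0.2],
    [[0,0,0],[0,0,0],0],
    [[0,0,0],[0,0,0],-0.3],
    [[0,0,0],[0,0,0],-0.5],
    [[0,0,0],[0,0,0],-0.5],
    [[0,0,-0.2],[0,0,0],-0.5],
    [[0,0,-0.4],[0,0,0],-0.5],
    [[0,0,-0.8],[0,0,0],-0.5],
    [[0,0,-1],[0,0,0],-0.5],
    [[0,0,-1],[0,0,0],-0.5]
  ]
}}

```text
time: 21.25
eef_pos: [0.513, -0.2293, 0.2469]
orientation: [0.001, 0.804, 0.595, 0.0]
force: [0.3, -0.5, -0.2]
gripper_width: 0.752
```

Request:
{"api": "move_arm", "payload": {
  "series": [
    [[0,0,-1],[0,0,0],-0.5],
    [[0,0,-1],[0,0,0],-0.5],
    [[0,0,-1],[0,0,0],-0.5],
    [[0.5,0,-1],[0,0,0],-0.5],
    [[1,0,0],[0,0,0],-0.5],
    [[1,0,0],[0,0,0],-0.5],
    [[1,0,0],[0,0,0],-0.5],
    [[1,0,0],[0,0,0],-0.5],
    [[1,0,0],[0,0,0],-0.5],
    [[1,0,0],[0,0,0],-0.5]
  ]
}}

```text
time: 22.5
eef_pos: [0.5702, -0.0418, 0.3661]
orientation: [0.001, 0.804, 0.595, 0.0]
force: [-0.1, 0.1, 0.2]
gripper_width: 0.753
```

Run:
```python
from ov import *
from rig import cams,get_obs
print(get_obs()["force"],get_obs()["time"])
P=[.513,-.2292,1.2734+np.pi/2,.080];D=[.5278,-.234,-.2962]
for n in("scene","top"):
    p=cams.get_image(n);im=p["img"][:,:,::-1].copy(); cv2.imwrite(f"pics/{n}4.png",im)
    overlay(n,im,P,D,(140,290,120,250) if n=="scene" else (140,280,310,440),4,f"pics/ov4{n}.png")
```

```text
[-0.12432032  0.0509644   0.19685834] 22.5
```

View pics/ov4scene.png

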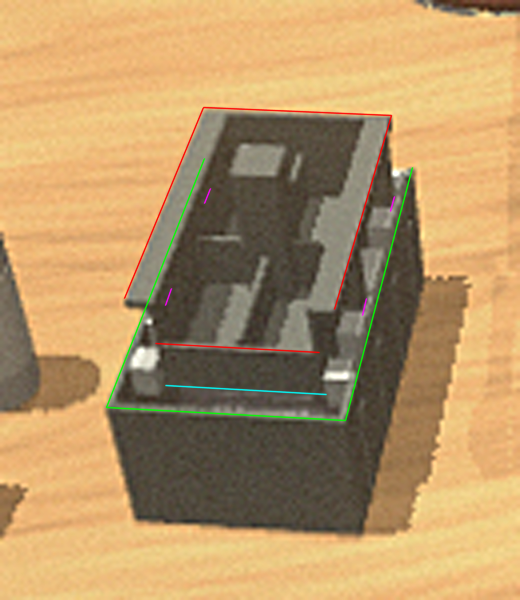

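View pics/ov4top.png

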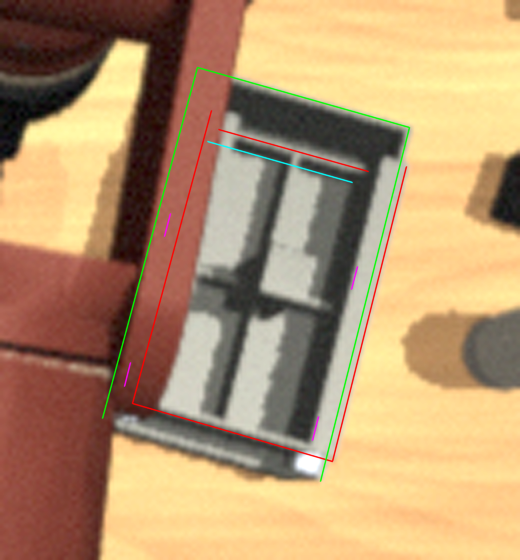

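View pics/scene4.png

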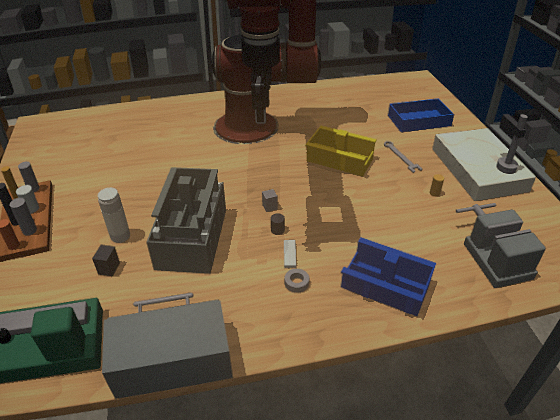

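The model of the seated pose lies on the tote in both views. The tote is level, its dipped end faces the deep tote's back, and the other things are where they were. Handing in.

```bash
python3 -c "
from rig import order,get_obs
print(get_obs()['time']);print(order.finish_job())"
```

```text
22.6
the job is handed in; nothing more can be done
None
```

The shallow tote is stacked on the deep tote with all four feet in the notches, released, and the job is handed in at 22.6 s. No verdict came back.

- **Move:** I gripped the grey tote's post with the jaws along its length, lifted it and turned it half a turn. I then lowered it onto the rails and felt contact with the underside at 86.0 mm, the rail-top height.
- **Feeling it home:** I slid it towards the deep tote's front with about 5 N sideways and at most about 9 N down by the wrist readings. It dropped into the notches near 15 mm. I lowered it until it touched at 80.0 mm and let go.
- **Last checks:**
  - At release its centre was about 15.6 mm towards the front and 0.2 mm off crosswise, with a yaw error of about 0.001 rad.
  - The images had given a rail shift of about 14 to 15 mm before the move, which agrees.
  - After release, the outline of the seated, level pose matched both pictures to within a pixel or so.
  - The wrist force was back to about zero, the arm was clear, and the bystanders looked unmoved.
- **Small disagreements:** The two cameras differed by 1 to 2 mm on the deep tote's position and about 0.009 rad on its yaw. None of that affected the fit.

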